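Find the 11 mm sign board by pinching and clamp it for edge engraving

TASK

Three white sign boards that differ only in thickness (8, 11 and 14 mm) stand in the rack; find the 11 mm one by pinching them with the gripper and reading the finger opening. Lift that one out, stand it upright in the open edge clamp, centred along the jaws with its faces along them, let go, and slide the clamp's jaw in by its upright post until the board is firmly held between both jaws, and let go. Leave the other two boards standing in their own slots and do not disturb the cutter block, brush and tape roll.

Things in the scene. Friction and masses are not known exactly. Their poses are not given: they have to be found in the camera images.
- rack: wooden rack, fixed: base plate 220 x 110 mm, 6 mm thick, origin at the centre of its underside, x across the slots, y along them, z up. Three equal slots for boards at x = -76, 0 and +76 mm, each 20 mm wide between two low walls 4 mm thick, 100 mm long, whose tops are 20 mm above the table. The slots are all the same, wider than any board; each board stands freely on its edge on the base plate (6 mm above the table).
- board_a_mid (a point): centre of one of the three white boards. Each is 100 mm long (its y), 80 mm tall (its z, up) and 8, 11 or 14 mm thick (its x); the lengths and heights are the same. Which of the three boards has which thickness is not told, and neither is its place in the rack. Four small dark screw holes near the corners. Mass about 50 to 190 g. In the rack the centre is 46 mm above the table; standing in the clamp it is 50 mm above the table.
- board_b_mid (a point): centre of another of the three white boards, as board_a_mid
- board_c_mid (a point): centre of another of the three white boards, as board_a_mid
- clamp: edge clamp, fixed: aluminium base plate 10 mm thick, 130 mm wide (y), from x = -122 to +83 mm; origin on its underside. The fixed dark jaw stands at its +x end: gripping face at x = +35 mm, 100 mm wide (y = -50 to 50), top 30 mm above the table (20 mm above the base plate). The sliding jaw, of the same width and height, stands opposite on the -x side and slides along +x to close.
- clamp_seat (a point): point at the foot of the fixed jaw's face, in the middle of its width, on the base plate's top (10 mm above the table). Axes as the clamp's: the free space for the board lies on its -x side.
- jaw (a joint): travel of the sliding jaw in m: 0 fully open (50 mm between the jaw faces), growing as it closes; the gap between the faces is 50 mm minus this, and it stops at 46 mm of travel. It starts at 0 to 12 mm. It has about 6 N of friction, no spring, and stays where it is left, so pressed on a board with 10 N it keeps a few N of grip when let go.
- jaw_post (a point): middle of the grippable part of the sliding jaw's upright steel post: 16 mm thick round post, top 72 mm above the table, this point 52 mm above the table; its foot is a bar 40 mm wide whose top is 22 mm above the table. The post stands 70 mm behind (-x) the sliding jaw's face and moves with it. Axes as the clamp's.
- cutter_block: bystander: dark wooden block 50 x 110 x 40 mm with six steel cutters standing in it, 70 mm high in all; origin under its centre
- brush: bystander: bench brush, wooden back 130 x 35 mm, 32 mm high, lying bristles down; origin under its centre
- tape_roll: bystander: grey tape roll lying flat, 90 mm across, 24 mm high; origin under its centre

How it is judged:
On the way, in this order (a step that is already met when the one before it is completed fails the run):
1. a board is lifted clear of the rack (height (world z) of any of board_a_mid, board_b_mid, board_c_mid above 0.075 m), for 0.1 s.
2. a board stands upright in the clamp between the jaws, let go (((height (world z) of board_a_mid between 0.047 and 0.053 m and angle between board_a_mid's own z axis and vertical below 0.08 rad and x of board_a_mid in the frame of clamp_seat between -0.047 and -0.003 m and y of board_a_mid in the frame of clamp_seat between -0.03 and 0.03 m and contact force between the fingers and board_a below 0.3 N) or (height (world z) of board_b_mid between 0.047 and 0.053 m and angle between board_b_mid's own z axis and vertical below 0.08 rad and x of board_b_mid in the frame of clamp_seat between -0.047 and -0.003 m and y of board_b_mid in the frame of clamp_seat between -0.03 and 0.03 m and contact force between the fingers and board_b below 0.3 N) or (height (world z) of board_c_mid between 0.047 and 0.053 m and angle between board_c_mid's own z axis and vertical below 0.08 rad and x of board_c_mid in the frame of clamp_seat between -0.047 and -0.003 m and y of board_c_mid in the frame of clamp_seat between -0.03 and 0.03 m and contact force between the fingers and board_c below 0.3 N))), for 0.2 s.
At the end, for the whole second after the job is handed in: a board stands at rest on the clamp base, upright (0.08 rad), along the jaws (0.1 rad), centred within 15 mm, gripped (over 1.5 N) at a jaw gap that only the 11 mm board gives (9.5 to 12.5 mm); the other two stand in their own slots, moved under 30 mm, upright (0.12 rad) (value of joint jaw between 0.0375 and 0.0405 m and ((height (world z) of board_a_mid between 0.047 and 0.053 m and angle between board_a_mid's own z axis and vertical below 0.08 rad and x of board_a_mid in the frame of clamp_seat between -0.0075 and -0.003 m and y of board_a_mid in the frame of clamp_seat between -0.015 and 0.015 m and angle between the x axis of board_a_mid and the x axis of clamp_seat, either way round below 0.1 rad and contact force between jaw and board_a above 1.5 N and linear speed of board_a below 0.01 m/s and distance of each of board_b_mid, board_c_mid from where it was at the start of the episode below 0.03 m and angle between each of board_b_mid, board_c_mid's own z axis and vertical below 0.12 rad) or (height (world z) of board_b_mid between 0.047 and 0.053 m and angle between board_b_mid's own z axis and vertical below 0.08 rad and x of board_b_mid in the frame of clamp_seat between -0.0075 and -0.003 m and y of board_b_mid in the frame of clamp_seat between -0.015 and 0.015 m and angle between the x axis of board_b_mid and the x axis of clamp_seat, either way round below 0.1 rad and contact force between jaw and board_b above 1.5 N and linear speed of board_b below 0.01 m/s and distance of each of board_a_mid, board_c_mid from where it was at the start of the episode below 0.03 m and angle between each of board_a_mid, board_c_mid's own z axis and vertical below 0.12 rad) or (height (world z) of board_c_mid between 0.047 and 0.053 m and angle between board_c_mid's own z axis and vertical below 0.08 rad and x of board_c_mid in the frame of clamp_seat between -0.0075 and -0.003 m and y of board_c_mid in the frame of clamp_seat between -0.015 and 0.015 m and angle between the x axis of board_c_mid and the x axis of clamp_seat, either way round below 0.1 rad and contact force between jaw and board_c above 1.5 N and linear speed of board_c below 0.01 m/s and distance of each of board_a_mid, board_b_mid from where it was at the start of the episode below 0.03 m and angle between each of board_a_mid, board_b_mid's own z axis and vertical below 0.12 rad))); the robot touches nothing.
It fails at once if a bystander (cutter block, brush, tape roll) is moved by more than 30 mm (distance of any of cutter_block, brush, tape_roll from where it was at the start of the episode above 0.03 m).
It also fails if it takes over 67 s, if anything falls off the work surface, if the arm or the gripper's body presses on something with over 40 N, if the wrist force passes 120 N, or if a joint passes its speed limit or range.

ROBOT

A 6-joint arm with a two-finger parallel gripper is mounted at the origin on the work surface. World frame = base frame: x ahead of the robot, y to its left, z up, the work surface at z = 0. Lengths are in m, angles in rad, forces in N, time in s.
With the tool pointing down it reaches from about 0.35 to 0.975 m from the base axis. Payload 7.1 kg.
Tool frame: the origin (TCP) lies between the finger pads; the fingertips stand 19 mm ahead of it and the grasp point (between the pads) is the TCP (tcp_to_tips is the distance from the TCP to the fingertips, in m); z points along the fingers, y is the direction in which the jaws open and shut (so a half turn about z gives the same grasp; the last joint's range is limited). The gripper opens to 88 mm and grips with 3 to 60 N. Pads are 20 mm wide; open, the fingers measure 115 mm over their backs; the gripper's body (75 mm by 178 mm) begins 61 mm behind the grasp point.
Start: joints at [-1.201, 0.423, 1.63, -0, 1.089, -0.019], TCP at [0.237, -0.578, 0.242] pointing down, gripper open.
Joint ranges: [-3, 3], [-0.9, 2.11], [0.09, 2.58], [-1.31, 4.45], [0.11, 2.69], [-2.54, 2.54]. Speed limits (rad/s): [2.39, 2.39, 3.01, 3.14, 3.14, 3.14].

INTERFACE

Orientations are given as [roll, pitch, yaw] about the fixed x, y, z axes, in that order (R = Rz(yaw) Ry(pitch) Rx(roll)).
In Python, from plant import * gives the robot as it stands.
- The arm moves only by the shell command python3 -m pendant 'ROWS' [FORCE]. ROWS is JSON, a list of rows, each an object with "fingers": the closure, from -1 (fully open) to 1 (shut), so that 0 is half open; "delta_pos": the shift along the tool's x, y, z in mm, a list of three; "twist": the turn about the tool's z in degrees. A call has 1 to 10 rows; each row shifts and turns the commanded pose from where the row before left it, along the tool's axes as they then stand; what a row does not reach is not made up. A row lasts 1/8 s, in which the tool goes at most 62.5 mm and 10.7 degrees, less where a joint would pass 70% of its speed; a pose out of reach is approached as far as the arm can. A call with a gripper value outside its range is refused whole. The fingers move at their own pace and stop on an object; FORCE is the grip in N (left out, the last holds). Time passes only in rows, so rows that do not move let the fingers close. It gives the time, the measured TCP pose, the force and the opening at its end, in the units of the state.
- get_obs(): the state, without advancing time (a new reading comes with each control period).
- get_image(name): name is "scene" or "top"; returns (picture, depth): 480x640x3 uint8, red, green, blue; 480x640 float32, m along the optical axis (not along the pixel's ray), 0 where there is no reading.
- camera_params(name): a dict with "K" (3x3 intrinsics, pixels), "eye" and "attitude" of the camera in the world. Camera axes: x right, y up, looking along -z (the intrinsics and any distortion apply to the point x, -y, -z); pixel columns grow to the right and rows downward; lengths in m; the calibration is good to about 2 mm. A picture is of the moment at which its call begins. camera_params takes no time and is no camera call.
- close_job(): hands the job in, once; it reports no verdict.
The state is a dict: "t": time; "q": joint angles; "joint_vel": joint speeds; "joint_torque": joint torques, N m; "tcp_pos": TCP position; "orientation": TCP orientation; "force": force on the tool from outside, world axes, zero at the start; "torque": the same for the moment, N m; "grip_width": opening from 0.0 (shut) to 1.0 (fully open).
Only numpy, scipy, OpenCV 4.12 (cv2) and the standard library are available. Lean on these libraries where they do the work, as an engineer would, in place of code of your own. Each camera call takes 0.05 s, during which the arm holds its last target. There are 200 camera calls.

## Working session

There is one attempt and no reset: what is moved stays moved. The work goes in short steps, Python scripts to look and compute and a shell command to move; the robot and the scene stay as the last step left them, time stands still between calls to the robot, and variables do not carry over. Pictures are saved under pics/ and viewed, about 8 in all and at most 12, crops included, and the job is handed in when it is done.

```bash
mkdir -p pics; ls; python3 - <<'E'
from plant import *
import cv2,numpy as np
print(get_obs())
for n in("scene","top"):
    p,d=get_image(n); cv2.imwrite(f"pics/{n}0.png",p[...,::-1]); np.savez(f"pics/{n}0.npz",p=p,d=d); print(n,camera_params(n))
E
```

```text
pics
{'t': 0.0, 'q': array([-1.20100933e+00,  4.23848261e-01,  1.63068126e+00, -6.86606792e-06,
        1.08860236e+00, -1.90253129e-02]), 'joint_vel': array([ 3.21342146e-04, -7.07287858e-05, -1.17738652e-03,  1.10371910e-03,
        4.38996243e-05,  2.20509405e-04]), 'joint_torque': array([ 2.87808798e-03, -5.44623899e+01, -2.73668271e+01,  6.44733198e-02,
        2.26349506e-02, -1.13390950e-04]), 'tcp_pos': array([ 0.23674822, -0.57785587,  0.24090048]), 'orientation': array([-3.14005359e+00, -2.32052781e-05,  3.88815484e-01]), 'force': array([ 0.15584318,  0.31823133, -0.3536723 ]), 'torque': array([ 0.03168733,  0.00196069, -0.01926375]), 'grip_width': 0.99925749479116}
scene {'K': array([[493.30850871,   0.        , 317.41093429],
       [  0.        , 493.30850871, 232.57577549],
       [  0.        ,   0.        ,   1.        ]]), 'eye': array([ 1.16824811, -0.43063187,  1.20238072]), 'attitude': array([ 0.53588748, -0.01205531,  0.89892756])}
top {'K': array([[572.76635058,   0.        , 323.31586264],
       [  0.        , 572.76635058, 240.62378686],
       [  0.        ,   0.        ,   1.        ]]), 'eye': array([0.4425213 , 0.00284504, 1.41816415]), 'attitude': array([ 0.14076103, -0.01090975, -1.56941032])}
```

View pics/top0.png

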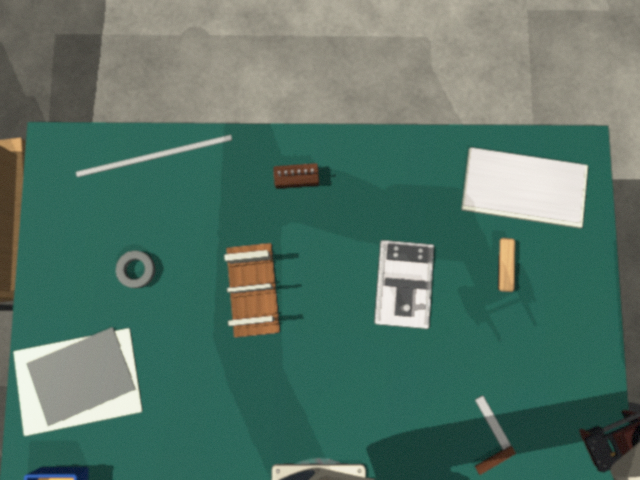

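View pics/scene0.png

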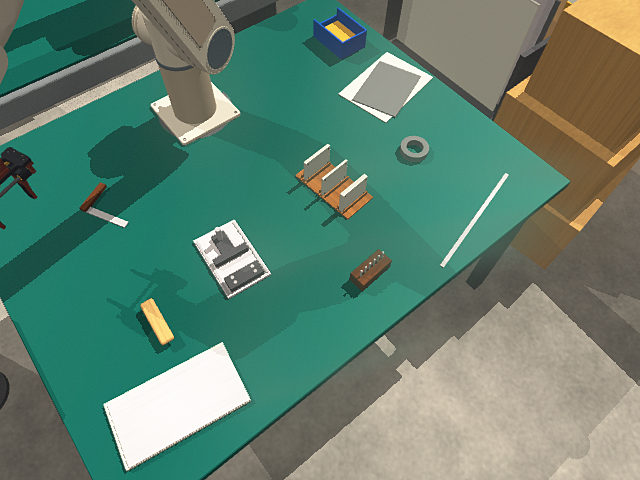

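The top view shows the rack at about (253,290), with board tops at rows 256, 288 and 321. The clamp is at (405,284): fixed jaw at row 253, sliding jaw at row 283, post at (406,307). The scene view agrees. The bystanders are all clear of both. Next I'll measure from depth in both views.

```bash
cat > h.py <<'E'
from plant import *
import cv2,numpy as np
from scipy.spatial.transform import Rotation as R
def cloud(n,d):
    c=camera_params(n);K=c["K"];v,u=np.mgrid[:480,:640]
    P=np.stack([(u-K[0,2])/K[0,0]*d,-(v-K[1,2])/K[1,1]*d,-d],-1)
    return P@R.from_euler("xyz",c["attitude"]).as_matrix().T+c["eye"]
def rect(X):
    (c,(w,h),a)=cv2.minAreaRect((X[:,:2]*1000).astype(np.float32))
    if w<h: w,h,a=h,w,a+90
    return np.round(c,1),round(w,1),round(h,1),round((a+0)%180,1),"z90 %.3f"%np.percentile(X[:,2],90),len(X)
def clusters(P,m,minn=15):
    n,l=cv2.connectedComponents(m.astype(np.uint8))
    return [P[l==i] for i in range(1,n) if (l==i).sum()>=minn]
E
python3 - <<'E'
from h import *
for n in("top","scene"):
    f=np.load(f"pics/{n}0.npz");P=cloud(n,f["d"]);p=f["p"].astype(int)
    x,y,z=P[...,0],P[...,1],P[...,2]
    ok=(f["d"]>0)&(x>.2)&(x<.65)
    print(n,"table z",np.median(z[ok&(abs(z)<.03)]))
    for nm,m in (("rack",ok&(y>.05)&(y<.3)),("clamp",ok&(y<-.05)&(y>-.3))):
        for lo,hi in ((.004,.5),(.022,.045),(.055,.5),(.075,.5)):
            for X in clusters(P,m&(z>lo)&(z<hi),6): print(nm,lo,rect(X))
    for lab,u0,u1,v0,v1 in (("rack",210,300,230,350),("clamp",365,445,230,340)) if n=="top" else (("rack",285,385,135,225),("clamp",185,280,210,305)):
        cv2.imwrite(f"pics/{n}_{lab}.png",cv2.resize(f["p"][v0:v1,u0:u1,::-1],None,fx=5,fy=5,interpolation=2))
a=cv2.imread("pics/top_rack.png");b=cv2.imread("pics/top_clamp.png")
c=np.zeros((600,860,3),np.uint8);c[:,:450]=a;c[:550,455:855]=b
cv2.imwrite("pics/crop.png",c[:,:800])
E
```

```text
top table z 0.0007329898485886055
rack 0.004 (array([521. , 166.2]), 228.6, 124.3, 4.5, 'z90 0.086', 3464)
rack 0.004 (array([572.3, 297.2]), 12.2, 4.6, 178.6, 'z90 0.008', 7)
rack 0.004 (array([428.7,  56.4]), 7.3, 4.9, 179.4, 'z90 0.007', 6)
rack 0.004 (array([294.4, 118.3]), 8.5, 6.1, 123.3, 'z90 0.006', 7)
rack 0.004 (array([264.8, 219.9]), 8.7, 6.1, 62.3, 'z90 0.007', 8)
rack 0.004 (array([260.7, 212. ]), 13.8, 1.4, 146.4, 'z90 0.006', 6)
rack 0.022 (array([592.7, 147.2]), 54.3, 1.5, 96.6, 'z90 0.042', 27)
rack 0.022 (array([587.2, 198.5]), 34.9, 1.1, 96.7, 'z90 0.041', 18)
rack 0.022 (array([534.5, 150.1]), 7.4, 2.5, 90.0, 'z90 0.025', 6)
rack 0.022 (array([525.4, 113.6]), 10.1, 4.6, 142.5, 'z90 0.038', 7)
rack 0.022 (array([515.7, 180. ]), 14.2, 0.2, 95.3, 'z90 0.042', 8)
rack 0.022 (array([513.3, 200.4]), 11.8, 0.2, 95.0, 'z90 0.041', 7)
rack 0.055 (array([597. , 168.8]), 99.6, 15.4, 96.2, 'z90 0.090', 324)
rack 0.055 (array([521.7, 160.5]), 99.0, 8.3, 96.2, 'z90 0.089', 186)
rack 0.055 (array([445.9, 156.3]), 98.5, 11.1, 96.4, 'z90 0.090', 218)
rack 0.075 (array([597.2, 169.
[... 1810 characters left out ...]
, 156.9]), 99.8, 13.8, 96.5, 'z90 0.088', 155)
rack 0.075 (array([523.2, 162.2]), 102.5, 11.7, 96.4, 'z90 0.088', 131)
rack 0.075 (array([597.7, 170.3]), 102.3, 17.6, 96.7, 'z90 0.088', 198)
clamp 0.004 (array([202.2, -81.2]), 13.3, 3.8, 94.6, 'z90 0.498', 31)
clamp 0.004 (array([ 535. , -210.5]), 217.2, 138.2, 174.5, 'z90 0.031', 3233)
clamp 0.022 (array([ 503.3, -208.4]), 99.9, 92.0, 85.8, 'z90 0.032', 452)
clamp 0.022 (array([ 611.7, -217.3]), 101.3, 42.1, 84.5, 'z90 0.033', 573)
clamp 0.055 (array([202.2, -81.2]), 13.3, 3.8, 94.6, 'z90 0.498', 31)
clamp 0.055 (array([ 478.9, -206.8]), 15.4, 14.0, 45.3, 'z90 0.076', 39)
clamp 0.075 (array([202.2, -81.2]), 13.3, 3.8, 94.6, 'z90 0.498', 31)
```

View pics/crop.png

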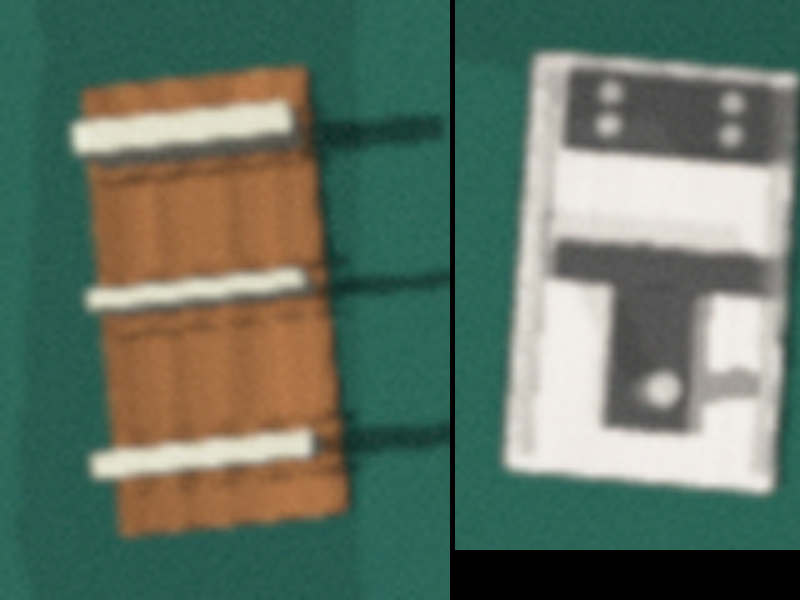

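The crop shows the rack (left) with board tops at crop rows 130, 290 and 455. The top board is clearly thickest and the middle one thinnest. The clamp (right) has its fixed jaw face at row 160, its sliding face at row 240, and its post at (660,390). Both cameras agree within about 2 mm:

| Item | x, y (mm) | Direction |
|---|---|---|
| Near board, probably the 11 mm one | (447, 157) | yaw 6.4° |
| Clamp seat | (591, -216) | clamp x axis at about -5° |
| Post | (478, -206) | – |

I'll move to the near board and pinch it.

```bash
python3 -m pendant '[{"fingers":-1,"delta_pos":[0,0,0],"twist":-10.5},{"fingers":-1,"delta_pos":[0,0,0],"twist":-10.5},{"fingers":-1,"delta_pos":[0,0,0],"twist":-10.5},{"fingers":-1,"delta_pos":[0,0,0],"twist":-10.5},{"fingers":-1,"delta_pos":[0,0,0],"twist":-10.5},{"fingers":-1,"delta_pos":[0,0,0],"twist":-10.5},{"fingers":-1,"delta_pos":[0,0,0],"twist":-10.5},{"fingers":-1,"delta_pos":[0,0,0],"twist":-0.6},{"fingers":-1,"delta_pos":[30,10,0],"twist":0},{"fingers":-1,"delta_pos":[50,20,0],"twist":0}]' 5
```

```text
t: 1.35
tcp_pos: [0.2577, -0.4955, 0.2414]
orientation: [3.141, 0.0, 1.676]
force: [0.1, -0.3, -0.2]
grip_width: 0.998
```

```bash
python3 -m pendant '[{"fingers":-1,"delta_pos":[52,22,0],"twist":0},{"fingers":-1,"delta_pos":[52,22,0],"twist":0},{"fingers":-1,"delta_pos":[52,22,0],"twist":0},{"fingers":-1,"delta_pos":[52,22,0],"twist":0},{"fingers":-1,"delta_pos":[52,22,0],"twist":0},{"fingers":-1,"delta_pos":[52,22,0],"twist":0},{"fingers":-1,"delta_pos":[52,22,0],"twist":0},{"fingers":-1,"delta_pos":[52,22,0],"twist":0},{"fingers":-1,"delta_pos":[52,22,0],"twist":0},{"fingers":-1,"delta_pos":[52,22,0],"twist":0}]'; python3 -m pendant '[{"fingers":-1,"delta_pos":[52,22,0],"twist":0},{"fingers":-1,"delta_pos":[30,10,0],"twist":0},{"fingers":-1,"delta_pos":[0,0,0],"twist":0},{"fingers":-1,"delta_pos":[0,0,0],"twist":0},{"fingers":-1,"delta_pos":[0,0,0],"twist":0}]'
```

```text
t: 2.6
tcp_pos: [0.419, 0.0476, 0.2419]
orientation: [3.141, 0.0, 1.678]
force: [1.2, -0.3, 0.9]
grip_width: 1.0
t: 3.22
tcp_pos: [0.4411, 0.1296, 0.2416]
orientation: [-3.141, 0.0, 1.68]
force: [0.0, -0.6, 0.7]
grip_width: 0.998
```

```bash
python3 -m pendant '[{"fingers":-1,"delta_pos":[26.5,9,0],"twist":0},{"fingers":-1,"delta_pos":[0,0,50],"twist":0},{"fingers":-1,"delta_pos":[0,0,40],"twist":0},{"fingers":-1,"delta_pos":[0,0,30],"twist":0},{"fingers":-1,"delta_pos":[0,0,30],"twist":0},{"fingers":-1,"delta_pos":[0,0,20],"twist":0},{"fingers":-1,"delta_pos":[0,0,13],"twist":0},{"fingers":-1,"delta_pos":[0,0,0],"twist":0},{"fingers":-1,"delta_pos":[0,0,0],"twist":0}]'
```

```text
t: 4.35
tcp_pos: [0.448, 0.158, 0.0593]
orientation: [3.141, -0.0, 1.682]
force: [-0.0, -0.9, 0.8]
grip_width: 0.993
```

```bash
python3 -m pendant '[{"fingers":0,"delta_pos":[0,0,0],"twist":0},{"fingers":0.5,"delta_pos":[0,0,0],"twist":0},{"fingers":1,"delta_pos":[0,0,0],"twist":0},{"fingers":1,"delta_pos":[0,0,0],"twist":0},{"fingers":1,"delta_pos":[0,0,0],"twist":0},{"fingers":1,"delta_pos":[0,0,0],"twist":0},{"fingers":1,"delta_pos":[0,0,0],"twist":0},{"fingers":1,"delta_pos":[0,0,0],"twist":0},{"fingers":1,"delta_pos":[0,0,0],"twist":0}]' 6; python3 -m pendant '[{"fingers":1,"delta_pos":[0,0,0],"twist":0},{"fingers":1,"delta_pos":[0,0,0],"twist":0}]'
```

```text
t: 5.48
tcp_pos: [0.4474, 0.1581, 0.0586]
orientation: [-3.141, 0.0, 1.682]
force: [0.8, -0.0, -0.4]
grip_width: 0.125
t: 5.72
tcp_pos: [0.4474, 0.1581, 0.0586]
orientation: [-3.141, 0.0, 1.682]
force: [-1.1, 0.4, -0.2]
grip_width: 0.126
```

The opening is 0.125–0.126 × 88 mm = 11.0 mm, so this is the 11 mm board. Now I'll grip it harder, lift, turn and carry it.

```bash
python3 -m pendant '[{"fingers":1,"delta_pos":[0,0,0],"twist":0},{"fingers":1,"delta_pos":[0,0,-5],"twist":0},{"fingers":1,"delta_pos":[0,0,-15],"twist":0},{"fingers":1,"delta_pos":[0,0,-30],"twist":0},{"fingers":1,"delta_pos":[0,0,-40],"twist":0},{"fingers":1,"delta_pos":[0,0,-30],"twist":0},{"fingers":1,"delta_pos":[0,0,-20],"twist":0},{"fingers":1,"delta_pos":[0,0,0],"twist":5.7},{"fingers":1,"delta_pos":[0,0,0],"twist":5.7},{"fingers":1,"delta_pos":[-15,7,0],"twist":0}]' 25; python3 -m pendant '[{"fingers":1,"delta_pos":[-40,18,0],"twist":0},{"fingers":1,"delta_pos":[-40,18,0],"twist":0},{"fingers":1,"delta_pos":[-40,18,0],"twist":0},{"fingers":1,"delta_pos":[-40,18,0],"twist":0},{"fingers":1,"delta_pos":[-40,18,0],"twist":0},{"fingers":1,"delta_pos":[-40,18,0],"twist":0},{"fingers":1,"delta_pos":[-40,18,0],"twist":0},{"fingers":1,"delta_pos":[-40,18,0],"twist":0},{"fingers":1,"delta_pos":[-15,7,0],"twist":0},{"fingers":1,"delta_pos":[0,0,0],"twist":0}]'; python3 -m pendant '[{"fingers":1,"delta_pos":[0,0,0],"twist":0},{"fingers":1,"delta_pos":[0,0,0],"twist":0}]'
```

```text
t: 6.98
tcp_pos: [0.4532, 0.1426, 0.1997]
orientation: [3.14, -0.0, 1.486]
force: [-0.5, 0.0, -0.3]
grip_width: 0.123
t: 8.22
tcp_pos: [0.5738, -0.2053, 0.1986]
orientation: [-3.141, -0.0, 1.482]
force: [-0.7, -0.3, -1.2]
grip_width: 0.123
t: 8.48
tcp_pos: [0.5738, -0.2031, 0.1988]
orientation: [-3.141, -0.0, 1.485]
force: [0.2, 0.4, -1.3]
grip_width: 0.129
```

```bash
python3 -m pendant '[{"fingers":1,"delta_pos":[-10,4,0],"twist":0},{"fingers":1,"delta_pos":[0,0,30],"twist":0},{"fingers":1,"delta_pos":[0,0,30],"twist":0},{"fingers":1,"delta_pos":[0,0,30],"twist":0},{"fingers":1,"delta_pos":[0,0,10],"twist":0},{"fingers":1,"delta_pos":[0,0,0],"twist":0},{"fingers":1,"delta_pos":[0,0,0],"twist":0}]'; python3 - <<'E'
from h import *
p,d=get_image("scene");cv2.imwrite("pics/s1.png",cv2.resize(p[170:320,160:320,::-1],None,fx=4,fy=4,interpolation=2))
p,d=get_image("top");P=cloud("top",d)
cv2.imwrite("pics/t1.png",p[...,::-1])
E
```

```text
t: 9.35
tcp_pos: [0.5782, -0.215, 0.0999]
orientation: [3.14, 0.001, 1.483]
force: [0.3, -0.5, -1.1]
grip_width: 0.123
```

View pics/s1.png

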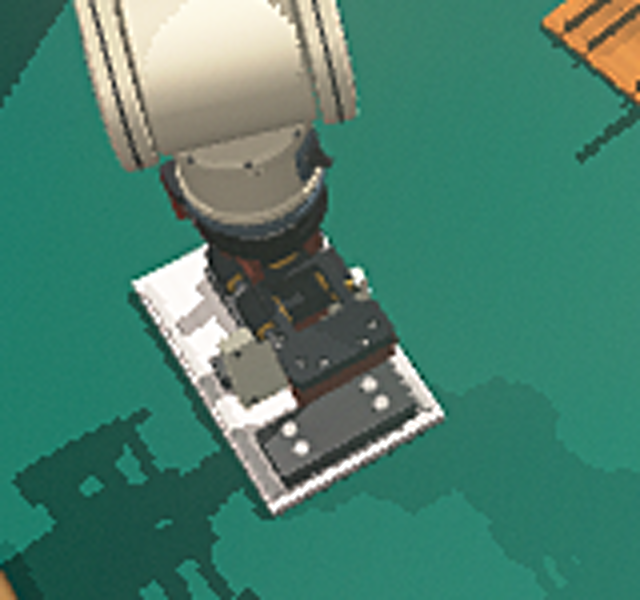

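The scene crop shows the board (white, around (260,405)) above the gap, on the sliding side of the fixed jaw at (340,420). Its position and angle match the plan, so I'll lower it gently.

```bash
python3 -m pendant '[{"fingers":1,"delta_pos":[0,0,15],"twist":0},{"fingers":1,"delta_pos":[0,0,10],"twist":0},{"fingers":1,"delta_pos":[0,0,6],"twist":0},{"fingers":1,"delta_pos":[0,0,3],"twist":0},{"fingers":1,"delta_pos":[0,0,2],"twist":0},{"fingers":1,"delta_pos":[0,0,0],"twist":0},{"fingers":1,"delta_pos":[0,0,0],"twist":0}]'
```

```text
t: 10.32
tcp_pos: [0.5775, -0.2148, 0.0629]
orientation: [3.141, 0.0, 1.483]
force: [-0.9, 0.6, -1.5]
grip_width: 0.125
```

```bash
python3 -m pendant '[{"fingers":1,"delta_pos":[0,0,0.7],"twist":0},{"fingers":1,"delta_pos":[0,0,0],"twist":0},{"fingers":1,"delta_pos":[0,0,0],"twist":0}]' 5; python3 -m pendant '[{"fingers":0.65,"delta_pos":[0,0,0],"twist":0},{"fingers":0.4,"delta_pos":[0,0,0],"twist":0},{"fingers":0.2,"delta_pos":[0,0,0],"twist":0},{"fingers":0,"delta_pos":[0,0,0],"twist":0},{"fingers":0,"delta_pos":[0,0,0],"twist":0},{"fingers":0,"delta_pos":[0,0,-20],"twist":0},{"fingers":0,"delta_pos":[0,0,-40],"twist":0},{"fingers":0,"delta_pos":[0,0,-50],"twist":0},{"fingers":0,"delta_pos":[0,0,-30],"twist":0},{"fingers":0,"delta_pos":[0,0,0],"twist":0}]'
```

```text
t: 10.7
tcp_pos: [0.5775, -0.2148, 0.0625]
orientation: [3.141, 0.0, 1.483]
force: [-1.3, 1.4, 5.9]
grip_width: 0.127
t: 11.95
tcp_pos: [0.579, -0.2154, 0.2061]
orientation: [3.135, 0.002, 1.483]
force: [-0.2, -0.4, 0.1]
grip_width: 0.503
```

```bash
python3 -m pendant '[{"fingers":0,"delta_pos":[0,-35,0],"twist":0},{"fingers":0,"delta_pos":[0,-45,0],"twist":0},{"fingers":0,"delta_pos":[0,-21,0],"twist":0},{"fingers":0,"delta_pos":[0,0,0],"twist":0},{"fingers":0,"delta_pos":[0,0,0],"twist":0}]'; python3 - <<'E'
from h import *
im=[]
for n,(v0,u0) in (("scene",(170,160)),("top",(210,330))):
    p,d=get_image(n);P=cloud(n,d);x,y,z=np.moveaxis(P,-1,0)
    for X in clusters(P,(d>0)&(x>.53)&(x<.64)&(y<-.1)&(y>-.3)&(z>.075)&(z<.1),10): print(n,rect(X))
    for X in clusters(P,(d>0)&(x>.4)&(x<.64)&(y<.3)&(y>.05)&(z>.075)&(z<.1),10): print(n,"rack",rect(X))
    im.append(cv2.resize(p[v0:v0+150,u0:u0+130,::-1],None,fx=3,fy=3,interpolation=2))
cv2.imwrite("pics/c2.png",np.hstack(im))
E
```

```text
t: 12.58
tcp_pos: [0.4776, -0.2061, 0.2019]
orientation: [3.141, 0.0, 1.483]
force: [-0.3, -0.6, 0.2]
grip_width: 0.5
scene (array([ 579.3, -214.5]), 100.5, 14.1, 85.5, 'z90 0.092', 254)
scene rack (array([522.9, 161.3]), 102.2, 11.0, 96.7, 'z90 0.088', 130)
scene rack (array([598.6, 169.6]), 102.9, 17.0, 97.5, 'z90 0.089', 201)
top (array([ 580.6, -189.6]), 49.4, 11.4, 84.6, 'z90 0.093', 109)
top rack (array([597.2, 168.8]), 99.7, 15.0, 96.1, 'z90 0.090', 277)
top rack (array([521.7, 160.8]), 98.0, 8.8, 96.2, 'z90 0.089', 160)
```

View pics/c2.png

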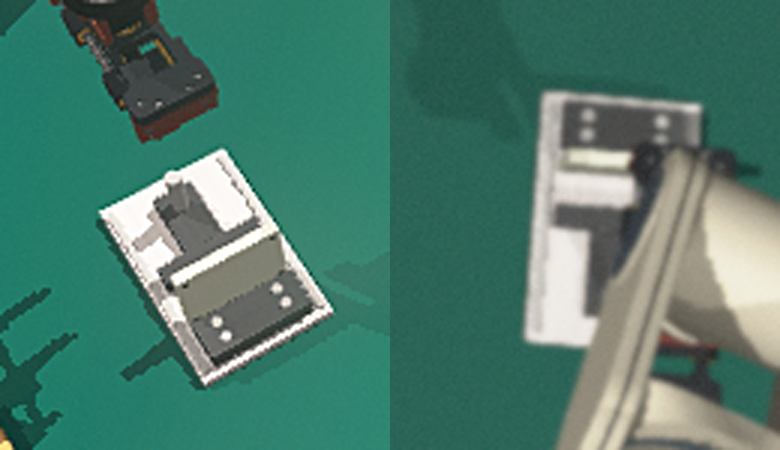

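The board stands upright in the clamp with its top edge at about (225,260) in the left crop. Its centre measures (579,-214.5), along the jaws, and the other two boards are unmoved. The post top is at (175,178). Next I'll go down around it.

```bash
python3 -m pendant '[{"fingers":0,"delta_pos":[0,0,40],"twist":0},{"fingers":0,"delta_pos":[0,0,40],"twist":0},{"fingers":0,"delta_pos":[0,0,30],"twist":0},{"fingers":0,"delta_pos":[0,0,20],"twist":0},{"fingers":0,"delta_pos":[0,0,18],"twist":0},{"fingers":0,"delta_pos":[0,0,0],"twist":0},{"fingers":0.4,"delta_pos":[0,0,0],"twist":0},{"fingers":1,"delta_pos":[0,0,0],"twist":0},{"fingers":1,"delta_pos":[0,0,0],"twist":0},{"fingers":1,"delta_pos":[0,0,0],"twist":0}]' 25; python3 -m pendant '[{"fingers":1,"delta_pos":[0,0,0],"twist":0},{"fingers":1,"delta_pos":[0,0,0],"twist":0}]'
```

```text
t: 13.92
tcp_pos: [0.4765, -0.2059, 0.0546]
orientation: [-3.141, 0.0, 1.483]
force: [-3.7, 0.2, 6.2]
grip_width: 0.176
t: 14.18
tcp_pos: [0.4765, -0.2059, 0.0546]
orientation: [-3.141, 0.0, 1.483]
force: [-3.3, 0.4, 6.1]
grip_width: 0.176
```

```bash
python3 -m pendant '[{"fingers":1,"delta_pos":[0,3,0],"twist":0},{"fingers":1,"delta_pos":[0,4,0],"twist":0},{"fingers":1,"delta_pos":[0,4,0],"twist":0},{"fingers":1,"delta_pos":[0,3,0],"twist":0},{"fingers":1,"delta_pos":[0,2,0],"twist":0},{"fingers":1,"delta_pos":[0,2,0],"twist":0},{"fingers":1,"delta_pos":[0,2,0],"twist":0},{"fingers":1,"delta_pos":[0,2,0],"twist":0},{"fingers":1,"delta_pos":[0,2,0],"twist":0},{"fingers":1,"delta_pos":[0,2,0],"twist":0}]'; python3 -m pendant '[{"fingers":1,"delta_pos":[0,1,0],"twist":0},{"fingers":1,"delta_pos":[0,1,0],"twist":0},{"fingers":1,"delta_pos":[0,0,0],"twist":0}]'
```

```text
t: 15.42
tcp_pos: [0.5015, -0.2081, 0.0545]
orientation: [-3.14, -0.0, 1.483]
force: [-7.0, -0.7, 9.8]
grip_width: 0.177
t: 15.8
tcp_pos: [0.5035, -0.2083, 0.0545]
orientation: [-3.14, -0.0, 1.483]
force: [-6.1, -1.3, 8.3]
grip_width: 0.178
```

```bash
python3 -m pendant '[{"fingers":1,"delta_pos":[0,1,0],"twist":0},{"fingers":1,"delta_pos":[0,1,0],"twist":0},{"fingers":1,"delta_pos":[0,1,0],"twist":0},{"fingers":1,"delta_pos":[0,0,0],"twist":0}]'; python3 -m pendant '[{"fingers":1,"delta_pos":[0,1,0],"twist":0},{"fingers":1,"delta_pos":[0,0,0],"twist":0}]';  python3 -m pendant '[{"fingers":1,"delta_pos":[0,1,0],"twist":0},{"fingers":1,"delta_pos":[0,0,0],"twist":0}]'
```

```text
t: 16.3
tcp_pos: [0.5065, -0.2085, 0.0545]
orientation: [-3.14, -0.0, 1.483]
force: [-7.2, -0.0, 8.5]
grip_width: 0.177
t: 16.55
tcp_pos: [0.5075, -0.2086, 0.0546]
orientation: [-3.14, -0.0, 1.483]
force: [-6.6, -0.6, 9.0]
grip_width: 0.177
t: 16.8
tcp_pos: [0.5085, -0.2087, 0.0546]
orientation: [-3.14, -0.0, 1.483]
force: [-5.9, -1.2, 8.3]
grip_width: 0.178
```

```bash
for i in 1; do python3 -m pendant '[{"fingers":1,"delta_pos":[0,1,0],"twist":0},{"fingers":1,"delta_pos":[0,0,0],"twist":0}]'; done; python3 -m pendant '[{"fingers":1,"delta_pos":[0,0.7,0],"twist":0},{"fingers":1,"delta_pos":[0,0,0],"twist":0}]'
```

```text
t: 17.05
tcp_pos: [0.5095, -0.2088, 0.0545]
orientation: [-3.14, -0.0, 1.483]
force: [-5.7, -0.6, 8.1]
grip_width: 0.179
t: 17.3
tcp_pos: [0.5095, -0.2088, 0.0545]
orientation: [-3.138, -0.0, 1.483]
force: [-9.3, -1.3, 9.9]
grip_width: 0.176
```

```bash
python3 -m pendant '[{"fingers":1,"delta_pos":[0,0.7,0],"twist":0},{"fingers":1,"delta_pos":[0,0,0],"twist":0}]'; python3 -m pendant '[{"fingers":1,"delta_pos":[0,0.7,0],"twist":0},{"fingers":1,"delta_pos":[0,0,0],"twist":0}]'
```

```text
t: 17.55
tcp_pos: [0.5096, -0.2087, 0.0545]
orientation: [-3.137, -0.001, 1.483]
force: [-11.7, -1.9, 12.8]
grip_width: 0.176
t: 17.8
tcp_pos: [0.5095, -0.2087, 0.0545]
orientation: [-3.136, -0.001, 1.483]
force: [-13.0, -1.2, 14.5]
grip_width: 0.177
```

```bash
python3 -m pendant '[{"fingers":1,"delta_pos":[0,1,0],"twist":0},{"fingers":1,"delta_pos":[0,1,0],"twist":0},{"fingers":1,"delta_pos":[0,1,0],"twist":0},{"fingers":1,"delta_pos":[0,0,0],"twist":0}]' 40
```

```text
t: 18.3
tcp_pos: [0.5096, -0.2087, 0.0544]
orientation: [-3.13, -0.002, 1.484]
force: [-25.0, -3.6, 24.4]
grip_width: 0.178
```

```bash
python3 -m pendant '[{"fingers":0.4,"delta_pos":[0,0,0],"twist":0},{"fingers":0,"delta_pos":[0,0,0],"twist":0},{"fingers":0,"delta_pos":[0,0,0],"twist":0},{"fingers":0,"delta_pos":[0,0,0],"twist":0}]'; python3 -m pendant '[{"fingers":0,"delta_pos":[0,-5,0],"twist":0},{"fingers":0,"delta_pos":[0,0,-15],"twist":0},{"fingers":0,"delta_pos":[0,0,-30],"twist":0},{"fingers":0,"delta_pos":[0,0,-50],"twist":0},{"fingers":0,"delta_pos":[0,-40,-50],"twist":0},{"fingers":0,"delta_pos":[0,-50,-20],"twist":0},{"fingers":0,"delta_pos":[0,-20,0],"twist":0},{"fingers":0,"delta_pos":[0,0,0],"twist":0},{"fingers":0,"delta_pos":[0,0,0],"twist":0}]'; python3 - <<'E'
from h import *
im=[]
for n,(v0,u0) in (("scene",(170,160)),("top",(210,330))):
    p,d=get_image(n);P=cloud(n,d);x,y,z=np.moveaxis(P,-1,0);ok=(d>0)&(x>.4)&(x<.65)&(y<-.1)&(y>-.3)
    for lo,hi in((.075,.105),(.06,.08),(.025,.045)):
      for X in clusters(P,ok&(z>lo)&(z<hi),10): print(n,lo,rect(X))
    for X in clusters(P,(d>0)&(x>.4)&(x<.64)&(y<.3)&(y>.05)&(z>.075)&(z<.1),10): print(n,"rack",rect(X))
    im.append(cv2.resize(p[v0:v0+150,u0:u0+130,::-1],None,fx=3,fy=3,interpolation=2))
cv2.imwrite("pics/c3.png",np.hstack(im))
E
```

```text
t: 18.8
tcp_pos: [0.5161, -0.2093, 0.054]
orientation: [3.141, 0.0, 1.483]
force: [0.5, -0.4, -0.5]
grip_width: 0.5
t: 19.92
tcp_pos: [0.4032, -0.1996, 0.2175]
orientation: [3.141, -0.0, 1.483]
force: [-0.7, 0.1, -0.8]
grip_width: 0.507
scene 0.075 (array([ 585.9, -214.9]), 100.9, 14.5, 86.0, 'z90 0.092', 252)
scene 0.06 (array([ 511.3, -208.3]), 15.3, 14.5, 140.3, 'z90 0.073', 36)
scene 0.06 (array([ 590.7, -215.6]), 100.1, 8.7, 82.4, 'z90 0.078', 135)
scene 0.025 (array([ 512.4, -210.5]), 19.1, 13.3, 53.0, 'z90 0.042', 25)
scene 0.025 (array([ 597.4, -216.4]), 100.8, 71.0, 84.5, 'z90 0.036', 660)
scene rack (array([522.3, 162.6]), 101.4, 10.9, 97.4, 'z90 0.088', 128)
scene rack (array([597.9, 169. ]), 100.8, 18.0, 98.4, 'z90 0.088', 195)
top 0.075 (array([ 585.3, -215.9]), 100.4, 11.4, 85.3, 'z90 0.093', 234)
top 0.06 (array([ 580.6, -209.9]), 73.8, 1.1, 85.0, 'z90 0.077', 34)
top 0.06 (array([ 509.9, -208.5]), 14.1, 13.8, 177.3, 'z90 0.075', 39)
top 0.025 (array([ 612. , -217.4]), 103.3, 44.0, 89.6, 'z90 0.034', 526)
top 0.025 (array([ 569.8, -214.5]), 99.9, 22.5, 84.4, 'z90 0.035', 356)
top 0.025 (array([ 540.5, -206.7]), 17.9, 5.1, 165.5, 'z90 0.029', 11)
top 0.025 (array([ 508.5, -201.9]), 20.4, 14.5, 43.7, 'z90 0.039', 25)
top rack (array([597. , 168.9]), 99.9, 14.7, 96.7, 'z90 0.090', 285)
top rack (array([521.7, 160.7]), 98.5, 8.5, 96.3, 'z90 0.090', 162)
```

View pics/c3.png

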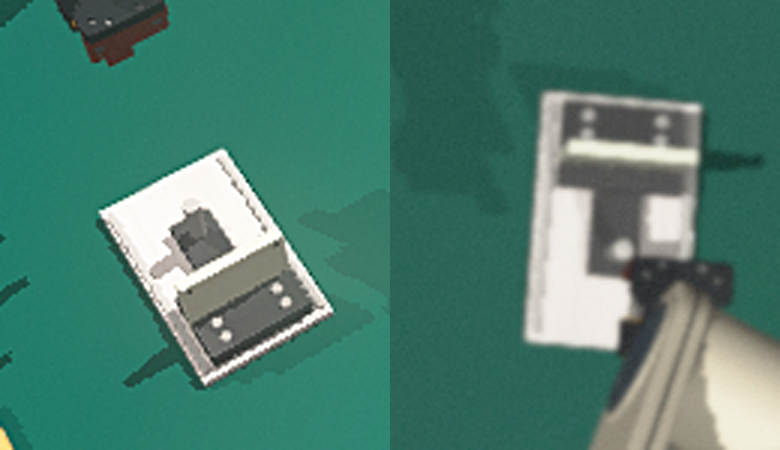

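The board stands upright between both jaws (top view, rows 145–155, face to face). It is centred and along the jaws, the post stayed where it was pushed, and the other boards haven't moved. Handing in.

```bash
python3 -c "
from plant import *
print(close_job())"
```

```text
the job is handed in; nothing more can be done
None
```

The 11 mm board is standing in the clamp between both jaws, and the job is handed in at about 20 s of the 67 s allowed.

- **Finding the board:** I pinched only the rack's nearest board, and the finger opening read 0.125–0.126 of 88 mm, which is 11.0 mm. I did not pinch the other two; the depth images put them at roughly 8 and 15 mm.
- **Placing and clamping:** I stood the board in the open clamp and let go. I then slid the jaw in by its post about 33 mm, until it stopped and the push reached about 25 N, and let go.
- **Last checks:** Both cameras put the board upright at about (585.5, -215.4) mm. That is centred within about 1 mm and within about 1° of the jaws. The post stayed where I left it, and the other two boards are unmoved in their slots. I did not re-measure the bystanders, but the arm never went near them.
- **What disagreed:** The depth images read the board tops 2–4 mm too high, which looks like a camera bias. While I held the post there was also an upward force on the tool that I didn't explain, about 6 N at first and 24 N at full push. It went to zero on release. The remaining grip could not be read directly after letting go.

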